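Set up a glaze sample and its reference tile on the photo stage

ROBOT

A 6-joint arm with a two-finger parallel gripper is mounted at the origin on the work surface. World frame = base frame: x ahead of the robot, y to its left, z up, the work surface at z = 0. Lengths are in m, angles in rad, forces in N, time in s.
With the tool pointing down it reaches from about 0.3 to 0.85 m from the base axis. Payload 4.2 kg.
Tool frame: the origin (TCP) lies midway between the tips of the shut fingers; the grasp point (between the pads) lies 19 mm behind it; z points along the fingers, y is the line along which they close (so a half turn about z gives the same grasp; the last joint's range is limited). The gripper opens to 91 mm and grips with 3 to 60 N. Pads are 32 mm wide; open, the fingers measure 118 mm over their backs; the gripper's body (76 mm by 178 mm) begins 60 mm behind the grasp point.
Start: joints at [-1.366, 0.32, 1.565, -0, 1.257, -0.02], TCP at [0.128, -0.561, 0.214] pointing down, gripper open.
Joint ranges: [-3.11, 3.11], [-0.84, 2.01], [0.21, 2.61], [-1.34, 4.49], [0.05, 2.63], [-2.56, 2.56]. Speed limits (rad/s): [2.57, 2.57, 3.14, 3.14, 3.14, 3.14].

INTERFACE

Orientations are given as a rotation vector (axis times angle).
In Python, from cell import sense, viewer, env gives the robot as it stands.
- The arm moves only by the tool send_rows, never from a script. Its argument "series" is one flat list of numbers, 7 for each row, row after row: the shift along the tool's x, y, z scaled (see below), then the turn, a rotation vector about the tool's x, y, z scaled (see below), then the closure, from -1 (fully open) to 1 (shut). In form: [dx, dy, dz, ax, ay, az, hand, dx, dy, dz, ax, ay, az, hand, ...]. A call has 1 to 5 rows; each row shifts and turns the commanded pose from where the row before left it, along the tool's axes as they then stand; what a row does not reach is not made up. The controller multiplies each number of a shift by 0.05 m and each number of a turn by 180 degrees. A row lasts 1/8 s, in which the tool goes at most 62.5 mm and 10.7 degrees, less where a joint would pass 70% of its speed; a pose out of reach is approached as far as the arm can. A call with a number of a shift or a turn outside -1 to 1 is refused whole. A call with a gripper value outside its range is refused whole. The fingers move at their own pace and stop on an object; "squeeze" is the grip in N (left out, the last holds). Time passes only in rows, so rows that do not move let the fingers close. It gives the time, the measured TCP pose, the force, the opening and the grip force at its end, in the units of the state.
- sense(): the state, without advancing time (a new reading comes with each control period).
- viewer.get_image(name): name is "side" or "top" or "wrist"; returns (picture, depth): 384x512x3 uint8, red, green, blue; 384x512 float32, m along the optical axis (not along the pixel's ray), 0 where there is no reading.
- viewer.get_calibration(name): a dict with "fov_y" (degrees; the focal length in pixels is half the picture's height over the tangent of half this angle, whatever the lens; pixels are square), "cx", "cy" (the principal point, pixels), "distortion" ([k1, k2, p1, p2, k3] as OpenCV has them; the pictures are not rectified), "R" (3x3) and "t" (3): a world point X has camera coordinates R X + t; the wrist camera has in their place "T_tool_cam" (4x4, takes a point from camera to tool coordinates, whose origin is the TCP and whose axes are the flange's). Camera axes: x right, y down, z forward; pixel columns grow to the right and rows downward; lengths in m; the calibration is good to about 2 mm. A picture is of the moment at which its call begins: read the wrist's pose just before it. get_calibration takes no time and is no camera call.
- env.finish_job(): hands the job in; it is judged then, once.
The state is a dict: "time": time; "joint_pos": joint angles; "joint_velocities": joint speeds; "joint_torque": joint torques, N m; "position": TCP position; "eef_rot": TCP orientation; "ft_force": force on the tool from outside, world axes, zero at the start; "ft_torque": the same for the moment, N m; "finger_gap": finger opening in m; "finger_force": force on a finger pad.
Only numpy, scipy, OpenCV 4.12 (cv2) and the standard library are available. Lean on these libraries where they do the work, as an engineer would, in place of code of your own. Each camera call takes 0.05 s, during which the arm holds its last target. There are 200 camera calls.

TASK

Get the blue glaze sample ready for its photograph: set the small blue dish upright on the white stage plate, square to the plate and centred between its four black stops, and take the blue reference tile out of the sloping rack and stand it upright on its bare bottom edge on the grey strip, parallel to the strip, wholly on it and midway between the two end stops. Set both down gently, let go, and leave the white tile, the mug and the terracotta cup where they are.

Things in the scene. Friction and masses are not known exactly. Their poses are not given: they have to be found in the camera images.
- stage: white stage plate, 180 (x) x 160 (y) x 12 mm thick, fixed on the table; origin at the centre of its underside, z up. The robot-side half carries the grey strip (tile_spot), the far half the dish place (dish_spot). All its black stops stand 8 mm above the plate.
- dish_spot (a point): point on the plate's top (12 mm above the table) midway between four black stops, axes as the stage's; inner faces of the stops lie 36 mm from it in +x, -x, +y, -y; each stop is 30 mm long, 10 thick, 8 high. A dish centred here has 13 mm clear on each side, so fingers that reach below the stops' tops may strike them.
- tile_spot (a point): point on the plate's top (12 mm above the table), at the centre of the grey strip, axes as the stage's; 90 mm towards the stage's -x from dish_spot. The strip is 32 mm wide (x) and 114 mm long (y) and painted flush; a black end stop stands at each of its ends, inner faces 57 mm from this point.
- dish: small square open dish, glazed blue all over, 46 x 46 x 34 mm high, walls 5 mm; origin at the centre of its underside, z up, x and y square to its sides. About 0.09 kg; any of its four sides may face any way.
- blue_tile: flat tile, 12 mm thick (its x), 90 wide (its y), 72 high (its z), blue with a bare terracotta band on the lowest 15 mm, 0.15 kg; origin at the centre of its bottom edge, z towards its top edge. It starts in either of the rack's two places, leaning 42 degrees with its top towards the robot (its x points ahead and up). Both faces are alike; either may face the dish.
- white_tile: tile of the same size in white, in the rack's other place; to be left alone. Origin and axes as the blue tile's.
- rack: fixed wooden rack, 250 wide (y), 100 deep (x); origin under its centre. Tile places about 58 mm to +y and -y. A tile's bottom edge sits in a groove 60 mm up; measured up the tile, the backrest (robot side, 8 thick) reaches 28 mm and the lip 12. A 12 mm steel bar runs along y over the tiles, axis at x = 0, 170 mm above the table, on posts at y = +-122: tiles slide out beneath it along their slope.
- mug: white mug with a handle, radius 36 mm, height 80 mm; origin at the centre of its underside; to be left alone.
- cup: terracotta cup without handle, radius 32 mm, height 55 mm; origin at the centre of its underside; to be left alone.
There are look-alikes about, which are no part of the job. There is more than one size of the dish; the one meant has the size given above.

How it is judged:
By the outcome, as a careful person would: the job done as asked, in the order asked, and still so for the second after the job is handed in, with the robot touching nothing.
It also fails if it takes over 67 s, if anything falls off the work surface, if the arm or the gripper's body presses on something with over 40 N, if the wrist force passes 120 N, or if a joint passes its speed limit or range.

## Working session

There is one attempt and no reset: what is moved stays moved. The work goes in short steps, Python scripts to look and compute and a tool call to move; the robot and the scene stay as the last step left them, time stands still between calls to the robot, and variables do not carry over. Pictures are saved under pics/ and viewed, at most 14 in all, crops included, and the job is handed in when it is done.

Besides the shell and the picture viewer there is one more tool, called as name(argument=value, ...) on one line, values as JSON. send_rows: Moves the arm, as the interface text tells. Shifts and turns lie within -1 to 1; 1 stands for 0.05 m of shift or 180 degrees of turn. Its arguments: {"type":"object","properties":{"series":{"type":"array"},"squeeze":{"type":"number"}},"required":["series"]}

```bash
ls; mkdir -p pics; cat > h.py <<'E'
import numpy as np, cv2
from scipy.spatial.transform import Rotation as Ro
from cell import sense, viewer, env
def cal(n, st=None):
    c=viewer.get_calibration(n); f=192/np.tan(np.radians(c['fov_y'])/2)
    K=np.array([[f,0,c['cx']],[0,f,c['cy']],[0,0,1.]]); D=np.array(c['distortion'],float)
    if n=='wrist':
        T=np.array(c['T_tool_cam']); Rt=Ro.from_rotvec(st['eef_rot']).as_matrix()
        Rwc=Rt@T[:3,:3]; o=Rt@T[:3,3]+np.array(st['position'])
    else:
        R=np.array(c['R']); Rwc=R.T; o=-R.T@np.array(c['t'])
    return K,D,Rwc,o
def shot(n,name=None):
    st=sense(); im,d=viewer.get_image(n)
    if name: cv2.imwrite(f'pics/{name}.png',im[:,:,::-1])
    return im,d,cal(n,st)
def rays(px,C):
    K,D,R,o=C; p=cv2.undistortPoints(np.array(px,float).reshape(-1,1,2),K,D).reshape(-1,2)
    return np.c_[p,np.ones(len(p))]@R.T
def onz(px,C,z):
    r=rays(px,C); o=C[3]; return o+r*((z-o[2])/r[:,2])[:,None]
def cloud(d,C):  # HxWx3 world points
    h,w=d.shape; u,v=np.meshgrid(np.arange(w),np.arange(h))
    r=rays(np.c_[u.ravel(),v.ravel()],C); return (C[3]+r*d.reshape(-1,1)).reshape(h,w,3)
E
python3 - <<'E'
from h import *
s=sense();print(s['time'],s['ft_force'],s['eef_rot'])
a=shot('top','top')
b=shot('side','side')
np.savez('first.npz',ti=a[0],td=a[1],si=b[0],sd=b[1])
print(a[2],b[2])
cv2.imwrite('pics/both.png',np.hstack([a[0],b[0]])[:,:,::-1][:, :])
E
python3 -c "
import cv2;cv2.imwrite('pics/t2.png',cv2.resize(cv2.imread('pics/top.png'),(800,600),interpolation=cv2.INTER_CUBIC))"
```

```text
pics
0.0 [ 0.9497989  -0.78945086  0.84201408] [-3.12000403e+00 -3.52087555e-01  2.81353712e-04]
(array([[419.37631429,   0.        , 251.50908814],
       [  0.        , 419.37631429, 185.73728318],
       [  0.        ,   0.        ,   1.        ]]), array([-0.01804919,  0.        ,  0.        ,  0.        ,  0.        ]), array([[-0.00551273, -0.99471154,  0.10256001],
       [-0.99980437,  0.00353444, -0.01946079],
       [ 0.01899538, -0.10264723, -0.99453644]]), array([ 0.47561805, -0.04483044,  0.93320131])) (array([[452.75640069,   0.        , 251.55911514],
       [  0.        , 452.75640069, 197.28697663],
       [  0.        ,   0.        ,   1.        ]]), array([-0.13243643,  0.        ,  0.        ,  0.        ,  0.        ]), array([[-8.59116293e-01, -2.97107878e-01,  4.16708655e-01],
       [-5.11780121e-01,  4.99624469e-01, -6.98896629e-01],
       [-5.50146325e-04, -8.13696687e-01, -5.81289428e-01]]), array([0.19929975, 0.61294413, 0.58973963]))
```

View pics/t2.png

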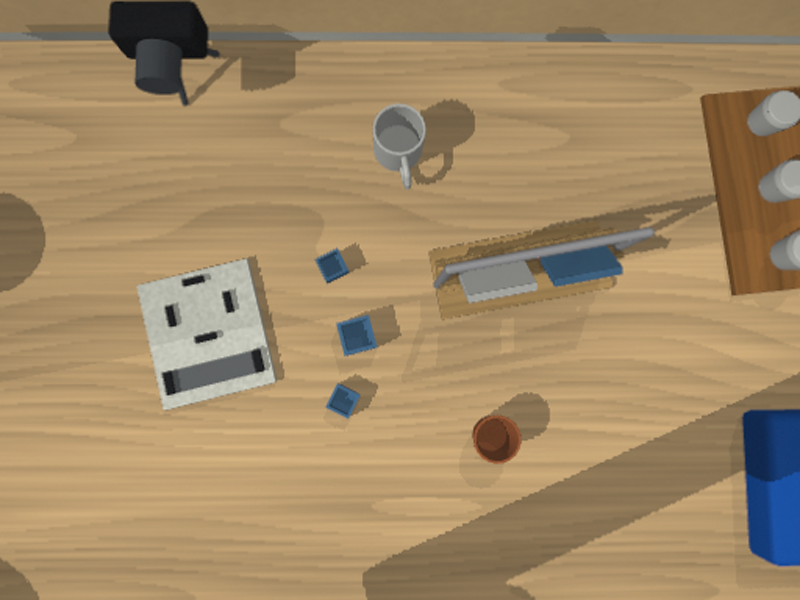

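View pics/side.png

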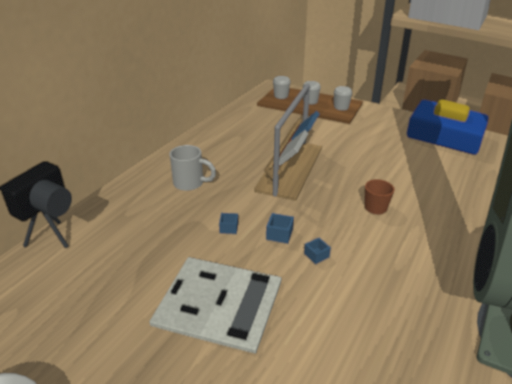

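The top view (800x600 scale) shows the stage at (207,333) and three blue dishes at (332,265), (357,334) and (343,401). The rack has white at (497,282) and blue at (580,262), with the mug at (399,135) and the cup at (497,438). The side view agrees. Next I measure.

```bash
cat > m1.py <<'E'
from h import *
z=np.load('first.npz'); im,d=z['ti'],z['td']; C=cal('top'); P=cloud(d,C)
hsv=cv2.cvtColor(im,cv2.COLOR_RGB2HSV)
blue=((hsv[...,0]>95)&(hsv[...,0]<120)&(hsv[...,1]>110)).astype(np.uint8)
n,l,s,c=cv2.connectedComponentsWithStats(blue)
for i in range(1,n):
    if s[i,4]<40: continue
    q=P[l==i]; q=q[d[l==i]>0]; print(i,c[i].round(1),s[i,4],'z',np.percentile(q[:,2],[5,50,95]).round(3))
    if s[i,4]>1500: continue
    ct=max(cv2.findContours((l==i).astype(np.uint8),0,2)[0],key=cv2.contourArea).reshape(-1,2)
    for h in (0.034,):
        w=onz(ct,C,h)[:,:2]; r=cv2.minAreaRect((w*1000).astype(np.float32)); print('  rect',np.round(r[0],1),np.round(r[1],1),round(r[2],1))
    k=q[q[:,2]>np.percentile(q[:,2],95)-.006][:,:2]; r=cv2.minAreaRect((k*1000).astype(np.float32)); print('  rim cloud',np.round(r[0],1),np.round(r[1],1),round(r[2],1))
# stage: white pixels
wh=((hsv[...,1]<60)&(hsv[...,2]>140)).astype(np.uint8)
wh[:, 200:]=0
wh=cv2.morphologyEx(wh,cv2.MORPH_CLOSE,np.ones((3,3)))
n,l,s,c=cv2.connectedComponentsWithStats(wh); i=1+np.argmax(s[1:,4])
ct=max(cv2.findContours((l==i).astype(np.uint8),0,2)[0],key=cv2.contourArea)
w=onz(ct.reshape(-1,2),C,.012)[:,:2]; r=cv2.minAreaRect((w*1000).astype(np.float32)); print('stage',r, 'z',np.median(P[l==i][:,2]))
dk=((hsv[...,2]<60)).astype(np.uint8)
x,y,ww,hh=cv2.boundingRect(ct); m=np.zeros_like(dk); m[y:y+hh,x:x+ww]=1
n,l,s,c=cv2.connectedComponentsWithStats(dk*m)
for i in range(1,n):
    if s[i,4]>15: print('stop',c[i].round(1),s[i,4],(onz(c[i],C,.018)[0]*1000).round(1))
E
python3 m1.py
```

```text
1 [371.3 169.9] 829 z [0.082 0.104 0.116]
  rect [ 602.2 -323.9] [ 41.2 106.6] 10.5
  rim cloud [ 581.1 -305.9] [15.3 85.9] 10.7
2 [212.3 170.1] 245 z [0.002 0.006 0.027]
  rect [602.7  22.1] [34.2 31.9] 26.6
  rim cloud [605.   23.3] [32.7 32.2] 26.5
3 [227.9 214.5] 419 z [0.002 0.007 0.036]
  rect [506.7 -11.5] [43.3 44.1] 14.8
  rim cloud [506.8 -11.5] [43.4 44. ] 14.8
4 [219.1 256.3] 245 z [0.001 0.005 0.028]
  rect [418.4   7. ] [31.3 32.8] 63.3
  rim cloud [417.9   7.5] [31.6 33.3] 63.2
5 [494.8 309.5] 3284 z [0.018 0.065 0.071]
stage ((511.5044250488281, 200.51174926757812), (179.81390380859375, 159.2674560546875), 13.877185821533203) z 0.012154955509267595
stop [123.4 179.4] 47 [584.9 217.6  18. ]
stop [145.8 192.9] 53 [555.2 168.2  18. ]
stop [109.1 202.1] 52 [535.3 247.4  18. ]
stop [131.6 215.6] 49 [505.8 197.9  18. ]
stop [164.6 230.4] 77 [473.4 125.8  18. ]
stop [108.1 244.7] 78 [443.4 247.   18. ]
```

```bash
cat > plan.py <<'E'
# usage: python3 plan.py x y z yaw tilt n hand   (mm, deg): tool y azimuth=yaw, tilt: tool z leans ahead along yaw
import sys
from h import *
def pose(yaw,tilt):
    a,t=np.radians([yaw,tilt]); f=np.array([np.cos(a),np.sin(a),0]); k=np.array([0,0,1.])
    z=np.sin(t)*f-np.cos(t)*k; y=np.cos(t)*f+np.sin(t)*k; return np.c_[np.cross(y,z),y,z]
def plan(p,R,p1,R1,n,hand):
    a=[]
    for i in range(n,0,-1):
        sh=R.T@(p1-p)/i/.05; w=Ro.from_matrix(R.T@R1).as_rotvec()/i/np.pi
        sh=sh.round(3); w=w.round(4); a.append([*sh,*w,hand])
        p=p+R@sh*.05; R=R@Ro.from_rotvec(w*np.pi).as_matrix()
    return a
if __name__=='__main__':
    s=sense(); p=np.array(s['position']); R=Ro.from_rotvec(s['eef_rot']).as_matrix()
    v=[float(q) for q in sys.argv[1:]]
    R1=pose(v[3],v[4]); p1=np.array(v[:3])/1000
    n=int(v[5]); w=np.degrees(np.linalg.norm(Ro.from_matrix(R.T@R1).as_rotvec()))
    print('dist',np.linalg.norm(p1-p).round(3),'ang',w.round(1),'per row',(np.linalg.norm(p1-p)/n).round(4),(w/n).round(1))
    a=plan(p,R,p1,R1,n,v[6])
    for i in range(0,n,5): print([float(q) for r in a[i:i+5] for q in r])
E
python3 - <<'E'
from h import *
print(viewer.get_calibration('wrist')['T_tool_cam'])
z=np.load('first.npz'); im,d=z['ti'],z['td']; C=cal('top'); P=cloud(d,C)
hsv=cv2.cvtColor(im,cv2.COLOR_RGB2HSV)
blue=((hsv[...,0]>95)&(hsv[...,0]<120)&(hsv[...,1]>110)).astype(np.uint8)
n,l,s,c=cv2.connectedComponentsWithStats(blue)
q=P[(cv2.erode((l==1).astype(np.uint8),np.ones((3,3)))>0)&(d>0)]
m=np.median(q,0)
for _ in range(5):
    e=q-q.mean(0); nn=np.linalg.svd(e,full_matrices=False)[2][2]; nn*=np.sign(nn[2]); q=q[abs(e@nn)<.003]
print('n',nn,'tilt of plane from vertical',np.degrees(np.arcsin(nn[2])),'az',np.degrees(np.arctan2(nn[1],nn[0])),len(q),q.mean(0),np.ptp(q,0), 'min/max',q.min(0),q.max(0))
E
python3 plan.py 480 -20 215 14.8 0 14 -1
```

```text
[[-1.44982443e-04 -9.71441477e-01 -2.37279237e-01  6.74708789e-02]
 [ 9.99999920e-01 -2.29077958e-04  3.26844435e-04 -3.11066731e-04]
 [-3.71865683e-04 -2.37279170e-01  9.71441433e-01 -1.69652627e-01]
 [ 0.00000000e+00  0.00000000e+00  0.00000000e+00  1.00000000e+00]]
n [0.72041236 0.13106003 0.68105014] tilt of plane from vertical 42.9257596638995 az 10.310694728836179 611 [ 0.59399945 -0.30180514  0.10190433] [0.04750712 0.08677751 0.03741764] min/max [ 0.57058646 -0.34625844  0.08192338] [ 0.61809358 -0.25948093  0.11934102]
dist 0.645 ang 91.9 per row 0.046 6.6
[0.662, -0.64, -0.002, -0.0, -0.0, -0.0365, -1.0, 0.731, -0.56, -0.002, -0.0, -0.0, -0.0365, -1.0, 0.79, -0.473, -0.001, -0.0, -0.0, -0.0365, -1.0, 0.839, -0.379, -0.002, -0.0, -0.0, -0.0365, -1.0, 0.877, -0.281, -0.001, -0.0, -0.0, -0.0365, -1.0]
[0.904, -0.179, -0.002, -0.0, -0.0001, -0.0365, -1.0, 0.918, -0.074, -0.002, -0.0, -0.0, -0.0365, -1.0, 0.92, 0.032, -0.002, -0.0, -0.0001, -0.0365, -1.0, 0.911, 0.137, -0.002, -0.0, -0.0001, -0.0364, -1.0, 0.889, 0.239, -0.002, -0.0001, -0.0, -0.0365, -1.0]
[0.856, 0.34, -0.002, -0.0, -0.0001, -0.0364, -1.0, 0.812, 0.435, -0.003, -0.0001, -0.0, -0.0365, -1.0, 0.756, 0.525, -0.002, -0.0, -0.0001, -0.0364, -1.0, 0.692, 0.609, -0.002, -0.0001, -0.0, -0.0365, -1.0]
```

```bash
python3 plan.py 505 90 250 14 0 15 -1 | tail -3
```

```text
[0.683, -0.733, -0.048, -0.0, -0.0, -0.0337, -1.0, 0.757, -0.657, -0.048, -0.0, -0.0, -0.0338, -1.0, 0.822, -0.573, -0.048, -0.0, -0.0, -0.0337, -1.0, 0.878, -0.483, -0.048, -0.0, -0.0, -0.0338, -1.0, 0.924, -0.387, -0.048, -0.0, -0.0, -0.0337, -1.0]
[0.96, -0.287, -0.048, -0.0, -0.0, -0.0338, -1.0, 0.985, -0.184, -0.048, -0.0, -0.0001, -0.0337, -1.0, 0.999, -0.079, -0.048, -0.0, -0.0, -0.0338, -1.0, 1.002, 0.028, -0.048, -0.0, -0.0001, -0.0337, -1.0, 0.993, 0.133, -0.048, -0.0, -0.0, -0.0338, -1.0]
[0.973, 0.238, -0.049, -0.0, -0.0001, -0.0337, -1.0, 0.943, 0.34, -0.049, -0.0001, -0.0001, -0.0338, -1.0, 0.901, 0.437, -0.049, -0.0, -0.0, -0.0337, -1.0, 0.85, 0.53, -0.049, -0.0001, -0.0001, -0.0338, -1.0, 0.789, 0.618, -0.049, -0.0, -0.0, -0.0337, -1.0]
```

send_rows(series=[0.68,-0.73,-0.05,0,0,-0.034,-1,0.76,-0.66,-0.05,0,0,-0.034,-1,0.82,-0.57,-0.05,0,0,-0.034,-1,0.88,-0.48,-0.05,0,0,-0.034,-1,0.92,-0.39,-0.05,0,0,-0.034,-1])

```text
time: 0.72
position: [0.2537, -0.3422, 0.2263]
eef_rot: [-2.916, -1.168, -0.0]
ft_force: [1.1, -0.6, -0.2]
finger_gap: 0.0909
finger_force: 0.0
```

send_rows(series=[0.96,-0.29,-0.05,0,0,-0.034,-1,0.98,-0.18,-0.05,0,0,-0.034,-1,1,-0.08,-0.05,0,0,-0.034,-1,1,0.03,-0.05,0,0,-0.034,-1,0.99,0.13,-0.05,0,0,-0.034,-1])

```text
time: 1.35
position: [0.3778, -0.1252, 0.2389]
eef_rot: [2.504, 1.897, -0.0]
ft_force: [1.9, -0.1, 0.7]
finger_gap: 0.0915
finger_force: 0.0
```

send_rows(series=[0.97,0.24,-0.05,0,0,-0.034,-1,0.94,0.34,-0.05,0,0,-0.034,-1,0.9,0.44,-0.05,0,0,-0.034,-1,0.85,0.53,-0.05,0,0,-0.034,-1,0.79,0.62,-0.05,0,0,-0.034,-1])

```text
time: 1.98
position: [0.5017, 0.0923, 0.2512]
eef_rot: [-1.914, -2.491, 0.001]
ft_force: [1.0, -0.4, 0.8]
finger_gap: 0.091
finger_force: 0.0
```

send_rows(series=[0,0,0,0,0,0,-1,0,0,0,0,0,0,-1,0,0,0,0,0,0,-1])

```text
time: 2.35
position: [0.5006, 0.0897, 0.2514]
eef_rot: [-1.921, -2.485, 0.001]
ft_force: [-0.1, 0.1, -0.3]
finger_gap: 0.0912
finger_force: 0.0
```

```bash
python3 - <<'E'
from h import *
s=sense();print(s['time'],s['position'],s['finger_gap'],np.round(s['joint_pos'],2))
a=shot('wrist','w1'); np.savez('w1.npz',im=a[0],d=a[1],K=a[2][0],D=a[2][1],R=a[2][2],o=a[2][3]); print(a[2][0],a[2][1])
E
```

```text
2.35 [0.50063149 0.08968916 0.25135776] 0.0912003056065371 [ 0.15  0.19  1.65 -0.    1.3  -0.1 ]
[[270.90356799   0.         258.48083399]
 [  0.         270.90356799 187.96368915]
 [  0.           0.           1.        ]] [-0.06349329  0.          0.          0.          0.        ]
```

View pics/w1.png

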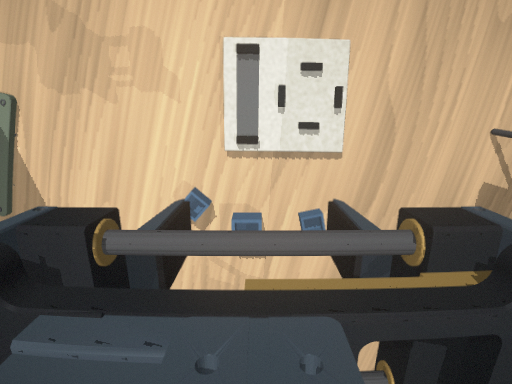

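The wrist view shows the whole stage (224..349, 38..155) and its stops, with the grey strip at (247,93). The target dish at (247,222) is partly hidden by the gripper. I refine the stage from this image and compare it with the top view.

```bash
cat > stage.py <<'E'
from h import *
def stage(im,C,win):
    hsv=cv2.cvtColor(im,cv2.COLOR_RGB2HSV); x,y,w,h=win
    m=np.zeros(im.shape[:2],np.uint8); m[y:y+h,x:x+w]=1
    wh=((hsv[...,1]<60)&(hsv[...,2]>130)).astype(np.uint8)*m
    wh=cv2.morphologyEx(wh,cv2.MORPH_CLOSE,np.ones((3,3)))
    ct=max(cv2.findContours(wh,0,2)[0],key=cv2.contourArea)
    r=cv2.minAreaRect((onz(ct.reshape(-1,2),C,.012)[:,:2]*1000).astype(np.float32)); print('stage',r)
    n,l,s,c=cv2.connectedComponentsWithStats((hsv[...,2]<60).astype(np.uint8)*m)
    S=np.array([(onz(c[i],C,.0175)[0]*1000) for i in range(1,n) if s[i,4]>15])[:,:2]; print(S.round(1))
if __name__=='__main__':
    z=np.load('w1.npz'); C=(z['K'],z['D'],z['R'],z['o'])
    stage(z['im'],C,(215,25,145,135))
    im=z['im']; hsv=cv2.cvtColor(im,cv2.COLOR_RGB2HSV); b=((hsv[...,0]>95)&(hsv[...,0]<120)&(hsv[...,1]>110)).astype(np.uint8)[:232]
    n,l,s,c=cv2.connectedComponentsWithStats(b)
    for i in range(1,n):
        if s[i,4]>100:
            ct=cv2.findContours((l==i).astype(np.uint8),0,2)[0][0].reshape(-1,2); w=onz(ct,C,.034)*1000
            print(c[i],s[i],'x',w[:,0].min(),w[:,0].max(),'ymax',w[:,1].max())
            r=(w[:,:2]-[507,-11.5])@np.array([[np.cos(.25),-np.sin(.25)],[np.sin(.25),np.cos(.25)]]); print('in dish axes',r.min(0),r.max(0))
E
python3 stage.py
```

```text
stage ((512.541015625, 199.55474853515625), (179.0682373046875, 159.71299743652344), 13.913553237915039)Traceback (most recent call last):
  File "stage.py", line 13, in <module>
    stage(z['im'],C,(215,25,145,135))
    ~~~~~^^^^^^^^^^^^^^^^^^^^^^^^^^^^
  File "stage.py", line 10, in stage
    S=np.array([(onz(c[i],C,.0175)[0]*1000) for i in range(1,n) if s[i,4]>15])[:,:2]; print(S.round(1))
      ~~~~~~~~~~~~~~~~~~~~~~~~~~~~~~~~~~~~~~~~~~~~~~~~~~~~~~~~~~~~~~~~~~~~~~~~^^^^^^
IndexError: too many indices for array: array is 1-dimensional, but 2 were indexed
```

```bash
python3 -c "
import numpy as np,cv2
im=np.load('w1.npz')['im'];print(im[48,247],im[67,311],im[97,281],im[93,247])"
sed -i 's/(hsv\[...,2\]<60)/(hsv[...,2]<DARK)/; s/def stage(im,C,win)/def stage(im,C,win,DARK=60)/; s/145,135))/145,135),60)/' stage.py; sed -i 's/print(S.round(1))/print(S.round(1))/; s/\[:,:2\]; print(S/.reshape(-1,3)[:,:2]; print(S/' stage.py; python3 stage.py
```

```text
[63 60 55] [63 62 57] [65 64 61] [123 122 119]
stage ((512.541015625, 199.55474853515625), (179.0682373046875, 159.71299743652344), 13.913553237915039)
[]
```

```bash
sed -i 's/145,135),60)/145,135),92)/; s/hsv\[...,1\]>110/hsv[...,1]>90/' stage.py; python3 stage.py; python3 -c "
import numpy as np,cv2
im=np.load('w1.npz')['im'];h=cv2.cvtColor(im,cv2.COLOR_RGB2HSV);print(h[222,247],h[216,247],h[205,197])"; python3 plan.py 487 -14 150 14.8 0 6 -0.54
```

```text
stage ((512.541015625, 199.55474853515625), (179.0682373046875, 159.71299743652344), 13.913553237915039)
[[444.9 246.8]
 [536.7 247.3]
 [506.8 197.5]
 [586.  217.5]
 [556.  168.4]
 [474.7 125.8]]
[104  87 135] [106  83 117] [106  73 101]
dist 0.146 ang 0.2 per row 0.0243 0.0
[-0.323, -0.131, 0.338, -0.0, 0.0, -0.0002, -0.54, -0.323, -0.131, 0.339, -0.0, 0.0, -0.0002, -0.54, -0.323, -0.132, 0.338, -0.0, 0.0, -0.0002, -0.54, -0.322, -0.132, 0.339, -0.0, 0.0, -0.0002, -0.54, -0.323, -0.132, 0.338, -0.0, 0.0, -0.0002, -0.54]
[-0.322, -0.132, 0.339, -0.0001, 0.0001, -0.0002, -0.54]
```

```bash
sed -i 's/hsv\[...,1\]>90/hsv[...,1]>60/' stage.py; python3 stage.py | tail -6;  python3 plan.py 507 -11.5 75 14.8 0 5 -0.54
```

```text
[196.92290249 203.31972789] [185 188  26  33 441] x 406.6123295461659 443.57132355758523 ymax 39.141101469145696
in dish axes [-89.88044395  20.96301944] [-52.37578035  71.12380323]
[311.53255814 220.08604651] [299 209  26  21 430] x 577.4153948717019 622.1902364492285 ymax 53.81715932930852
in dish axes [81.10990011  7.19483851] [120.7280146   39.44653407]
[246.23760331 221.05991736] [232 213  29  18 484] x 481.50492211212867 527.0334292791554 ymax 25.816295894049684
in dish axes [-20.39421684   5.13279506] [22.46363502 32.81585607]
dist 0.204 ang 0.2 per row 0.0407 0.0
[-0.398, -0.077, 0.706, -0.0, 0.0, -0.0002, -0.54, -0.398, -0.078, 0.706, -0.0, 0.0, -0.0003, -0.54, -0.398, -0.078, 0.706, -0.0, 0.0, -0.0002, -0.54, -0.397, -0.078, 0.706, -0.0, 0.0, -0.0003, -0.54, -0.398, -0.079, 0.706, -0.0001, 0.0001, -0.0002, -0.54]
```

send_rows(series=[-0.4,-0.07,0.7,0,0,0,-0.54,-0.4,-0.07,0.7,0,0,0,-0.54,-0.4,-0.07,0.71,0,0,0,-0.54,-0.4,-0.07,0.71,0,0,0,-0.54,-0.4,-0.07,0.71,0,0,0,-0.54])

```text
time: 3.02
position: [0.5095, -0.012, 0.0743]
eef_rot: [1.921, 2.485, 0.001]
ft_force: [1.2, 0.3, 0.1]
finger_gap: 0.0706
finger_force: 0.0
```

send_rows(series=[0,0,0,0,0,0,-0.54,0,0,0,0,0,0,-0.54,0,0,0,0,0,0,-0.54])

```text
time: 3.4
position: [0.5108, -0.01, 0.0766]
eef_rot: [1.917, 2.485, 0.003]
ft_force: [-0.6, 0.5, -0.3]
finger_gap: 0.0704
finger_force: 0.0
```

```bash
python3 - <<'E'
from h import *
s=sense();print(s['time'],s['position'],s['finger_gap'])
a=shot('wrist','w2')
E
python3 plan.py 507.5 -12 12 14.8 0 4 -0.54
```

```text
3.4 [ 0.51077306 -0.01002052  0.0765567 ] 0.07042845237511898
dist 0.065 ang 0.2 per row 0.0161 0.0
[-0.006, -0.019, 0.322, 0.0002, 0.0001, -0.0001, -0.54, -0.006, -0.018, 0.322, 0.0002, 0.0001, -0.0001, -0.54, -0.005, -0.018, 0.322, 0.0003, 0.0, -0.0002, -0.54, -0.006, -0.019, 0.322, 0.0002, 0.0001, -0.0001, -0.54]
```

View pics/w2.png

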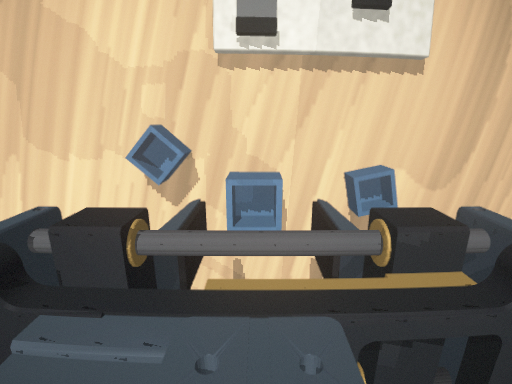

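The dish (rim 227..282 across, 172..230 down) sits square between the open fingers. I go down and close.

send_rows(series=[-0.01,-0.02,0.32,0,0,0,-0.54,-0.01,-0.02,0.32,0,0,0,-0.54,0,-0.02,0.32,0,0,0,-0.54,0,-0.02,0.32,0,0,0,-0.54,0,0,0,0,0,0,-0.54])

```text
time: 4.08
position: [0.5057, -0.012, 0.0109]
eef_rot: [-1.918, -2.487, 0.001]
ft_force: [0.3, 0.1, 0.7]
finger_gap: 0.0702
finger_force: 0.0
```

send_rows(series=[0,0,0,0,0,0,0.2,0,0,0,0,0,0,0.2,0,0,0,0,0,0,0.2,0,0,0,0,0,0,0.2,0,0,0,0,0,0,0.2], squeeze=12)

```text
time: 4.7
position: [0.5067, -0.0124, 0.0116]
eef_rot: [1.919, 2.486, 0.001]
ft_force: [-0.6, 0.8, 5.9]
finger_gap: 0.0459
finger_force: 12.0
```

```bash
python3 -c "
from h import *
s=sense();print(s)"
```

```text
{'time': 4.7, 'joint_pos': array([-4.71255339e-02,  4.35360119e-01,  1.98429055e+00,  9.86504463e-05,
        7.20401991e-01, -3.03371010e-01]), 'joint_velocities': array([ 0.00153102, -0.00183752, -0.00037814,  0.00024542,  0.00164223,
        0.00041518]), 'joint_torque': array([-4.04469687e-01, -3.65924084e+01, -1.40311030e+01, -8.86088563e-02,
       -5.85366902e-02,  2.31765263e-02]), 'position': array([ 0.50673952, -0.01236341,  0.01161257]), 'eef_rot': array([1.91873790e+00, 2.48603158e+00, 1.46934924e-03]), 'ft_force': array([-0.56274442,  0.81816553,  5.89605251]), 'ft_torque': array([ 0.14090694, -0.07334072,  0.06036974]), 'finger_force': 12.001186609268188, 'finger_gap': 0.045925270502060064}
```

send_rows(series=[0,0,-0.3,0,0,0,0.2,0,0,-0.6,0,0,0,0.2,0,0,-0.6,0,0,0,0.2,0,0,0,0,0,0,0.2,0,0,0,0,0,0,0.2])

```text
time: 5.32
position: [0.5053, -0.0124, 0.0853]
eef_rot: [-1.919, -2.486, 0.002]
ft_force: [0.0, 0.5, -1.9]
finger_gap: 0.0461
finger_force: 12.0
```

```bash
python3 -c "
from h import *
s=sense();print(s['position'],s['ft_force'],s['finger_gap'])"; python3 plan.py 545.9 208 85 13.9 0 5 0.2; python3 plan.py 545.9 208 85 13.9 0 5 0.2
```

```text
[ 0.50525473 -0.01241478  0.08530768] [ 0.02192664  0.46302812 -1.9263889 ] 0.04607730362724755
dist 0.224 ang 0.8 per row 0.0448 0.2
[0.812, 0.381, 0.001, -0.0001, -0.0, 0.0009, 0.2, 0.813, 0.378, 0.001, -0.0001, -0.0, 0.0009, 0.2, 0.814, 0.376, 0.001, -0.0001, -0.0, 0.0008, 0.2, 0.814, 0.374, 0.001, -0.0001, -0.0, 0.0009, 0.2, 0.816, 0.372, 0.002, -0.0001, -0.0001, 0.0008, 0.2]
dist 0.224 ang 0.8 per row 0.0448 0.2
[0.812, 0.381, 0.001, -0.0001, -0.0, 0.0009, 0.2, 0.813, 0.378, 0.001, -0.0001, -0.0, 0.0009, 0.2, 0.814, 0.376, 0.001, -0.0001, -0.0, 0.0008, 0.2, 0.814, 0.374, 0.001, -0.0001, -0.0, 0.0009, 0.2, 0.816, 0.372, 0.002, -0.0001, -0.0001, 0.0008, 0.2]
```

send_rows(series=[0.5,0.24,0,0,0,0.001,0.2,0.81,0.38,0,0,0,0.001,0.2,0.82,0.38,0,0,0,0.001,0.2,0.82,0.38,0,0,0,0.001,0.2,0.82,0.37,0,0,0,0.001,0.2])

```text
time: 5.95
position: [0.5435, 0.1929, 0.084]
eef_rot: [-1.938, -2.47, 0.005]
ft_force: [1.2, 0.1, -0.1]
finger_gap: 0.0461
finger_force: 12.0
```

send_rows(series=[0.3,0.13,0,0,0,0,0.2,0,0,0,0,0,0,0.2,0,0,0,0,0,0,0.2,0,0,0,0,0,0,0.2])

```text
time: 6.45
position: [0.5468, 0.2066, 0.0858]
eef_rot: [-1.941, -2.47, 0.001]
ft_force: [1.0, 0.9, -2.0]
finger_gap: 0.0461
finger_force: 12.0
```

```bash
cat > chk.py <<'E'
# mean tool pose over a few camera periods + wrist picture
from h import *
import sys
ps=[];rs=[]
for i in range(4):
    s=sense(); ps.append(s['position']); rs.append(Ro.from_rotvec(s['eef_rot'])); a=shot('wrist',sys.argv[1])
R=Ro.concatenate(rs).mean(); print(s['time'],'pos',(np.mean(ps,0)*1000).round(1),(np.std(ps,0)*1000).round(1)); m=R.as_matrix()
print('yaw(y)',np.degrees(np.arctan2(m[1,1],m[0,1])).round(2),'z',m[:,2].round(4),'F',s['ft_force'].round(1))
E
python3 chk.py w3
```

```text
6.6 pos [547.  206.8  86. ] [0.1 0.2 0.1]
yaw(y) 13.7 z [-2.e-04 -4.e-04 -1.e+00] F [ 0.1 -0.2 -0.8]
```

View pics/w3.png

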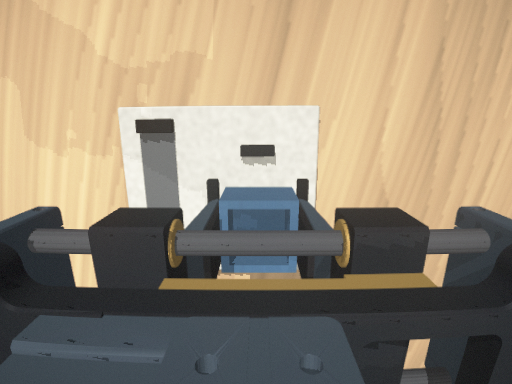

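The dish hangs square in the fingers (rim 220..297 wide, top edge at row 188), with stops visible at (257,151), (213,192) and (302,190). I work out the dish's centre in the hand.

```bash
python3 - <<'E'
from h import *
im=cv2.imread('pics/w3.png')[:,:,::-1].copy(); s=sense(); C=cal('wrist',s)
hsv=cv2.cvtColor(im,cv2.COLOR_RGB2HSV); b=((hsv[...,0]>95)&(hsv[...,0]<120)&(hsv[...,1]>70)).astype(np.uint8)
b[:, :218]=0;b[:,300:]=0
for c in (235,258,280):
    r=np.where(b[:225,c])[0]; print(c,r.min())
    w=onz([(c,r.min()-.5)],C,s['position'][2]+.022)[0]
    R=Ro.from_rotvec(s['eef_rot']).as_matrix(); print('tool xy',((w-s['position'])@R*1000).round(1))
for r in (200,210):
    c=np.where(b[r])[0]; w=onz([(c.min()-.5,r),(c.max()+.5,r)],C,s['position'][2]+.022); print(((w-s['position'])@R*1000).round(1))
dk=(hsv[:,:,2]<92).astype(np.uint8); dk[172:]=0
n,l,st,ce=cv2.connectedComponentsWithStats(dk)
for i in range(1,n):
    if st[i,4]>40: print('stop',ce[i].round(1),(onz(ce[i],C,.0175)[0]*1000).round(1))
E
python3 plan.py 545.9 208 26 13.9 0 4 0.2
```

```text
235 188
tool xy [ 30.8 -12.1 -22. ]
258 188
tool xy [ 30.8   0.8 -22. ]
280 188
tool xy [ 30.8  13.2 -22. ]
[[ 23.5 -21.6 -22. ]
 [ 23.5  23.8 -22. ]]
[[ 17.6 -21.9 -22. ]
 [ 17.6  24.  -22. ]]
stop [154.3 126.2] [445.2 247.9  17.5]
stop [257. 150.] [536.8 248.7  17.5]
dist 0.06 ang 0.2 per row 0.015 0.0
[0.005, -0.005, 0.3, 0.0, 0.0, -0.0002, 0.2, 0.005, -0.005, 0.301, 0.0, 0.0, -0.0003, 0.2, 0.005, -0.006, 0.3, 0.0, 0.0, -0.0002, 0.2, 0.004, -0.005, 0.301, 0.0, 0.0, -0.0003, 0.2]
```

send_rows(series=[0.02,-0.01,0.2,0,0,-0.001,0.2,0.02,-0.01,0.35,0,0,0,0.2,0,0,0.35,0,0,0,0.2,0,0,0.2,0,0,0,0.2,0,0,0.06,0,0,0,0.2])

```text
time: 7.28
position: [0.5452, 0.2096, 0.0271]
eef_rot: [-1.934, -2.475, 0.002]
ft_force: [0.4, 0.3, -1.2]
finger_gap: 0.0462
finger_force: 12.0
```

send_rows(series=[0,0,0,0,0,0,0.2,0,0,0,0,0,0,0.2])

```text
time: 7.52
position: [0.5461, 0.2098, 0.0285]
eef_rot: [1.935, 2.474, 0.002]
ft_force: [0.4, 0.6, -1.1]
finger_gap: 0.0458
finger_force: 12.0
```

```bash
python3 chk.py w4
```

```text
7.675 pos [546.1 209.8  28.5] [0.1 0.  0.1]
yaw(y) 13.96 z [ 1.1e-03  3.0e-04 -1.0e+00] F [-0.3  0.1 -0.9]
```

send_rows(series=[-0.02,-0.017,0.03,0,0,0,0.2,0,0,0.03,0,0,0,0.2,0,0,0.02,0,0,0,0.2,0,0,0,0,0,0,0.2])

```text
time: 8.22
position: [0.5451, 0.2085, 0.0238]
eef_rot: [-1.935, -2.475, 0.0]
ft_force: [-0.4, -0.3, -0.8]
finger_gap: 0.0462
finger_force: 12.0
```

```bash
python3 chk.py w4; python3 - <<'E'
from h import *
im=cv2.imread('pics/w4.png'); cv2.imwrite('pics/w4c.png',cv2.resize(im[60:300,100:420],(800,600),interpolation=cv2.INTER_CUBIC))
E
```

```text
8.375 pos [545.1 208.5  23.9] [0. 0. 0.]
yaw(y) 13.96 z [-1.e-04 -1.e-04 -1.e+00] F [ 0.1  0.4 -0.6]
```

View pics/w4c.png

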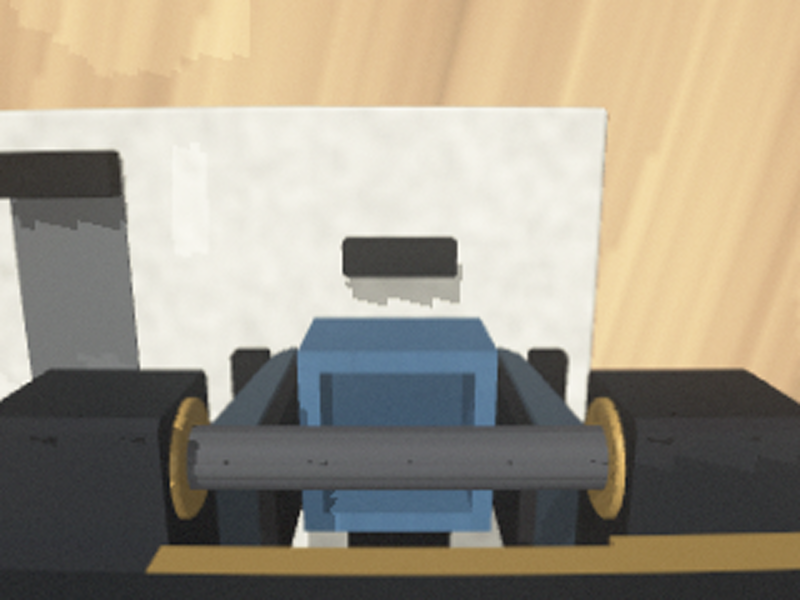

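```bash
python3 - <<'E'
from h import *
im=cv2.imread('pics/w4.png')[:,:,::-1].copy(); s=sense(); C=cal('wrist',s); R=Ro.from_rotvec(s['eef_rot']).as_matrix()
g=im[:,:,0].astype(int)
col=g[:,250:270].mean(1); print(list(zip(range(150,200),col[150:200].round().astype(int))))
f=lambda px,z:((onz([px],C,z)[0]-s['position'])@R*1000).round(2)
print(f((258.5,170.5),.020),f((258.5,155),.020),f((258.5,187),.0125))
print('side stops inner',f((208,205),.020),f((312,205),.020))
E
```

```text
[(150, np.int64(239)), (151, np.int64(240)), (152, np.int64(240)), (153, np.int64(240)), (154, np.int64(197)), (155, np.int64(85)), (156, np.int64(68)), (157, np.int64(69)), (158, np.int64(69)), (159, np.int64(68)), (160, np.int64(69)), (161, np.int64(68)), (162, np.int64(67)), (163, np.int64(67)), (164, np.int64(67)), (165, np.int64(65)), (166, np.int64(66)), (167, np.int64(66)), (168, np.int64(65)), (169, np.int64(64)), (170, np.int64(89)), (171, np.int64(145)), (172, np.int64(171)), (173, np.int64(171)), (174, np.int64(172)), (175, np.int64(174)), (176, np.int64(174)), (177, np.int64(175)), (178, np.int64(176)), (179, np.int64(187)), (180, np.int64(202)), (181, np.int64(216)), (182, np.int64(233)), (183, np.int64(238)), (184, np.int64(236)), (185, np.int64(235)), (186, np.int64(207)), (187, np.int64(130)), (188, np.int64(87)), (189, np.int64(87)), (190, np.int64(86)), (191, np.int64(85)), (192, np.int64(85)), (193, np.int64(86)), (194, np.int64(85)), (195, np.int64(85)), (196, np.int64(85)), (197, np.int64(84)), (198, np.int64(84)), (199, np.int64(84))]
[35.91  1.08  3.9 ] [45.99  1.09  3.9 ] [23.08  1.08 11.4 ]
side stops inner [ 12.46 -32.83   3.9 ] [12.45 37.01  3.9 ]
```

send_rows(series=[0,0.02,0,0,0,0,0.2,0,0,0.01,0,0,0,0.2,0,0,0,0,0,0,0.2])

```text
time: 8.8
position: [0.5463, 0.2088, 0.0237]
eef_rot: [1.935, 2.475, 0.001]
ft_force: [0.2, -0.1, 1.1]
finger_gap: 0.0459
finger_force: 12.0
```

send_rows(series=[0,0,0.008,0,0,0,0.2,0,0,0,0,0,0,0.2])

```text
time: 9.05
position: [0.5463, 0.2088, 0.0236]
eef_rot: [1.935, 2.474, 0.001]
ft_force: [-1.4, -0.1, 5.0]
finger_gap: 0.0457
finger_force: 12.0
```

```bash
python3 chk.py w5
```

```text
9.2 pos [546.3 208.8  23.6] [0. 0. 0.]
yaw(y) 13.96 z [ 8.e-04  2.e-04 -1.e+00] F [-1.8  0.2  5.7]
```

Contact is made at about 5 N, so I release and rise.

send_rows(series=[0,0,0,0,0,0,-0.3,0,0,0,0,0,0,-0.3,0,0,0,0,0,0,-0.3])

```text
time: 9.62
position: [0.5459, 0.2087, 0.0227]
eef_rot: [-1.935, -2.475, 0.001]
ft_force: [0.7, 0.7, 0.5]
finger_gap: 0.0595
finger_force: 0.0
```

send_rows(series=[0,0,-0.2,0,0,0,-0.3,0,0,-0.6,0,0,0,-0.3,0,0,-0.9,0,0,0,-0.3,0,0,-1,0,0,0,-0.3,0,0,-1,0,0,0,-0.3])

```text
time: 10.25
position: [0.5459, 0.2087, 0.2104]
eef_rot: [1.935, 2.474, 0.001]
ft_force: [-0.1, -0.2, -0.5]
finger_gap: 0.059
finger_force: 0.0
```

```bash
python3 - <<'E'
from h import *
s=sense(); print(s['position'],s['finger_gap'])
a=shot('top','top2'); im,d,C=a
hsv=cv2.cvtColor(im,cv2.COLOR_RGB2HSV)
b=((hsv[...,0]>95)&(hsv[...,0]<120)&(hsv[...,1]>110)).astype(np.uint8)
n,l,st,c=cv2.connectedComponentsWithStats(b)
for i in range(1,n):
    if 40<st[i,4]<1500: print(c[i].round(1),st[i,4],(onz(c[i],C,.03)[0]*1000).round(1))
a=shot('wrist','w6')
# rack geometry from first top picture: blue tile face plane and extents
z=np.load('first.npz'); im,d=z['ti'],z['td']; C=cal('top'); P=cloud(d,C)
hsv=cv2.cvtColor(im,cv2.COLOR_RGB2HSV)
b=((hsv[...,0]>95)&(hsv[...,0]<120)&(hsv[...,1]>110)).astype(np.uint8)
n,l,st,c=cv2.connectedComponentsWithStats(b); m=(l==1)&(d>0)
q=P[m]; t=np.radians(10.5); f=np.array([np.cos(t),np.sin(t),0]); lat=np.array([-np.sin(t),np.cos(t),0]); k=np.array([0,0,1.])
T=np.radians(42); u=-np.sin(T)*f+np.cos(T)*k; N=np.cos(T)*f+np.sin(T)*k
e=np.c_[q@N,q@lat,q@u]*1000
for j in range(3): print(np.percentile(e[:,j],[1,5,25,50,75,95,99]).round(1))
on=abs(e[:,0]-np.median(e[:,0]))<4; print('lat ext',e[on,1].min(),e[on,1].max(),'u ext',e[on,2].min(),e[on,2].max())
# bar: points z in .165..0.185 near
bar=P[(d>0)&(P[...,2]>.165)&(P[...,2]<.19)&(P[...,0]>.5)&(P[...,0]<.75)&(P[...,1]<-.05)&(P[...,1]>-.45)]
A=np.polyfit(bar[:,1],bar[:,0],1); print('bar',len(bar),bar.min(0),bar.max(0),np.degrees(np.arctan(-A[0])),A, np.median(bar,0))
E
```

```text
[0.5458754  0.20870775 0.21036611] 0.05895828412219011
[371.1 170. ] 821 [ 602.5 -324.6   30. ]
[212.3 170.1] 244 [603.2  22.4  30. ]
[125.1 196.6] 516 [546.1 209.6  30. ]
[219.1 256.3] 245 [418.2   7.3  30. ]
[451.5 453.5 460.1 461.2 461.9 462.9 463.5]
[-449.7 -446.  -428.1 -405.7 -383.1 -365.  -363.9]
[-307.7 -304.4 -291.  -275.8 -260.7 -257.3 -256.2]
lat ext -451.2091095057094 -363.45564063257115 u ext -309.73516641634774 -255.2461438699688
bar 879 [ 0.57413514 -0.37013148  0.16715846] [ 0.62981753 -0.11962439  0.17883888] 10.434136250730358 [-0.18415027  0.5565449 ] [ 0.60101683 -0.24324855  0.17440524]
```

View pics/w6.png

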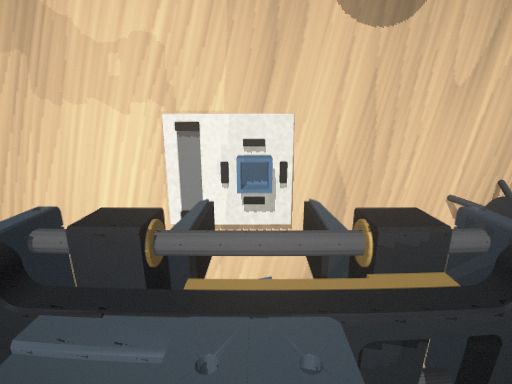

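The dish stands square and centred between its stops (wrist view, dish 237..272 x 155..193, stops at 225, 283, 142 and 200). Next is the tile, in a pose tilted 42 degrees.

```bash
cat > plan2.py <<'E'
# chain: groups of "x,y,z,yaw,tilt,n,hand"
import sys
from plan import *
s=sense(); p=np.array(s['position']); R=Ro.from_rotvec(s['eef_rot']).as_matrix()
for g in sys.argv[1:]:
    v=[float(q) for q in g.split(',')]; R1=pose(v[3],v[4]); p1=np.array(v[:3])/1000; n=int(v[5])
    print('per row mm',round(np.linalg.norm(p1-p)/n*1000,1),'deg',round(np.degrees(np.linalg.norm(Ro.from_matrix(R.T@R1).as_rotvec()))/n,1))
    a=plan(p,R,p1,R1,n,v[6]); p,R=p1,R1
    for i in range(0,n,5): print([float(q) for r in a[i:i+5] for q in np.round(r,3)])
E
python3 plan2.py 465,-130,255,11,25,8,0.1 525.3,-316.9,171,10.4,42,7,0.1
```

```text
per row mm 44.1 deg 3.1
[-0.774, -0.408, -0.106, -0.017, -0.0, 0.002, 0.1, -0.776, -0.397, -0.126, -0.017, -0.0, 0.002, 0.1, -0.779, -0.385, -0.146, -0.017, -0.0, 0.002, 0.1, -0.782, -0.372, -0.164, -0.017, -0.0, 0.002, 0.1, -0.784, -0.358, -0.182, -0.017, -0.0, 0.002, 0.1]
[-0.787, -0.342, -0.2, -0.017, -0.0, 0.002, 0.1, -0.79, -0.327, -0.216, -0.017, -0.001, 0.002, 0.1, -0.792, -0.31, -0.231, -0.017, -0.0, 0.002, 0.1]
per row mm 30.5 deg 2.4
[-0.557, -0.04, 0.246, -0.014, -0.0, 0.0, 0.1, -0.557, -0.05, 0.245, -0.014, -0.0, 0.0, 0.1, -0.557, -0.06, 0.243, -0.014, -0.0, 0.0, 0.1, -0.557, -0.069, 0.24, -0.014, -0.0, 0.0, 0.1, -0.556, -0.079, 0.238, -0.014, -0.0, 0.0, 0.1]
[-0.556, -0.088, 0.234, -0.014, -0.0, 0.0, 0.1, -0.557, -0.098, 0.231, -0.013, -0.0, 0.0, 0.1]
```

send_rows(series=[-0.77,-0.41,-0.11,-0.017,0,0.002,0.1,-0.78,-0.4,-0.13,-0.017,0,0.002,0.1,-0.78,-0.38,-0.15,-0.017,0,0.002,0.1,-0.78,-0.37,-0.16,-0.017,0,0.002,0.1,-0.78,-0.36,-0.18,-0.017,0,0.002,0.1])

```text
time: 10.98
position: [0.4928, -0.0045, 0.2342]
eef_rot: [1.859, 2.303, 0.315]
ft_force: [1.0, -0.4, 0.1]
finger_gap: 0.0413
finger_force: 0.0
```

send_rows(series=[-0.79,-0.34,-0.2,-0.017,0,0.002,0.1,-0.79,-0.33,-0.22,-0.017,0,0.002,0.1,-0.79,-0.31,-0.23,-0.017,0,0.002,0.1])

```text
time: 11.35
position: [0.4616, -0.1321, 0.249]
eef_rot: [1.803, 2.19, 0.486]
ft_force: [0.6, -0.0, -0.8]
finger_gap: 0.0413
finger_force: 0.0
```

send_rows(series=[-0.56,-0.04,0.25,-0.014,0,0,0.1,-0.56,-0.05,0.25,-0.014,0,0,0.1,-0.56,-0.06,0.24,-0.014,0,0,0.1,-0.56,-0.07,0.24,-0.014,0,0,0.1,-0.56,-0.08,0.24,-0.014,0,0,0.1])

```text
time: 11.98
position: [0.506, -0.2653, 0.1863]
eef_rot: [1.688, 2.046, 0.697]
ft_force: [0.5, 0.9, -0.0]
finger_gap: 0.0408
finger_force: 0.0
```

send_rows(series=[-0.55,-0.09,0.23,-0.014,0,0,0.1,-0.55,-0.1,0.23,-0.013,0,0,0.1,0,0,0,0,0,0,0.1,0,0,0,0,0,0,0.1])

```text
time: 12.48
position: [0.5232, -0.3161, 0.1624]
eef_rot: [1.641, 1.989, 0.772]
ft_force: [1.1, -0.8, -0.3]
finger_gap: 0.0412
finger_force: 0.0
```

```bash
python3 chk.py w7; python3 -c "
from h import *
s=sense(); print(np.round(s['joint_pos'],2),s['finger_gap'])"
```

```text
12.625 pos [ 523.4 -316.   162.9] [0.1 0.1 0.3]
yaw(y) 10.7 z [ 0.654   0.1376 -0.7439] F [ 0.6 -0.2 -0. ]
[-0.9   0.3   1.99  1.02  0.77 -1.83] 0.040908818360552046
```

View pics/w7.png

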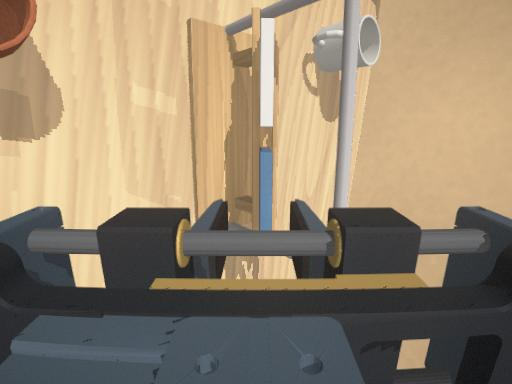

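The wrist view shows the blue tile's top edge (260..273, rows 148..230), the white tile beyond it and the steel bar at the right (340..355). I take tool-frame offsets.

```bash
cat > tl.py <<'E'
from h import *
im=cv2.imread('pics/w7.png')[:,:,::-1].copy(); s=sense(); C=cal('wrist',s); R=Ro.from_rotvec(s['eef_rot']).as_matrix(); p=np.array(s['position'])
t=np.radians(10.5); f=np.array([np.cos(t),np.sin(t),0]); lat=np.array([-np.sin(t),np.cos(t),0]); T=np.radians(42)
u=-np.sin(T)*f+[0,0,np.cos(T)]; N=np.cos(T)*f+np.array([0,0,np.sin(T)])
print('TCP N,lat,u',(np.array([p@N,p@lat,p@u])*1000).round(1))
dz=p@u+.255
def f2(px,dz):
    r=rays([px],C)[0]@R; o=(C[3]-p)@R; return ((o+r*(dz-o[2])/r[2])*1000).round(1)
hsv=cv2.cvtColor(im,cv2.COLOR_RGB2HSV); b=((hsv[...,0]>95)&(hsv[...,0]<120)&(hsv[...,1]>80)).astype(np.uint8); b[:,:255]=0;b[:,280:]=0;b[:140]=0
r0=np.where(b[:,266])[0].min(); print('row0',r0,'near edge',f2((266,r0-.5),dz))
for r in (160,180,200):
    c=np.where(b[r])[0]; print(r,c.min(),c.max(),f2((c.min()-.5,r),dz)[:2],f2((c.max()+.5,r),dz)[:2])
w=((hsv[...,1]<40)&(hsv[...,2]>170)).astype(np.uint8)
for r in (50,90):
    c=np.where(w[r,255:285])[0]+255; print('white',r,c.min(),c.max(),f2((c.min()-.5,r),dz)[:2],f2((c.max()+.5,r),dz)[:2])
d=viewer.get_image('wrist')[1]; print('depth',d[190,266], 'expected', ((np.array([30,4,dz*1000])/1000-(C[3]-p)@R)@(R.T@C[2]))[2])
E
python3 tl.py
```

```text
TCP N,lat,u [ 448.9 -406.2 -184.7]
row0 148 near edge [44.8  6.6 70.3]
160 260 271 [33.7  0.9] [33.7 11.6]
180 260 271 [15.6  0.9] [15.6 11.8]
200 260 271 [-3.2  1. ] [-3.2 12. ]
white 50 261 273 [124.9   1.7] [124.9  12.4]
white 90 260 273 [93.1  0.9] [93.2 12.7]
depth 0.25212997 expected 0.24138264510770344
```

```bash
sed -i 's/np.round(r,3)/np.round(r,4)/' plan2.py; python3 plan2.py 538.1,-314,155.8,10.4,42,2,0.1 600,-302.6,85.9,10.4,42,5,0.1
```

```text
per row mm 8.2 deg 0.5
[-0.008, 0.06, 0.152, -0.0001, -0.0027, 0.0007, 0.1, -0.006, 0.06, 0.153, -0.0002, -0.0026, 0.0007, 0.1]
per row mm 18.8 deg 0.0
[0.0, 0.0, 0.376, 0.0, 0.0, 0.0, 0.1, 0.0, 0.0, 0.376, 0.0, 0.0, 0.0, 0.1, 0.0, 0.0, 0.376, 0.0, 0.0, 0.0, 0.1, 0.0, 0.0, 0.377, 0.0, 0.0, 0.0, 0.1, 0.001, 0.0, 0.376, 0.0, 0.0, 0.0, 0.1]
```

send_rows(series=[-0.01,0.06,0.15,0,-0.0027,0.0007,0.1,0,0.06,0.15,0,-0.0027,0.0007,0.1,0,0,0,0,0,0,0.1,0,0,0,0,0,0,0.1])

```text
time: 13.22
position: [0.5378, -0.3144, 0.155]
eef_rot: [1.647, 1.974, 0.757]
ft_force: [0.3, 0.1, -0.6]
finger_gap: 0.0407
finger_force: 0.0
```

```bash
python3 chk.py w7; python3 tl.py;  python3 plan2.py  600,-302.6,85.9,10.4,42,5,0.1
```

```text
13.375 pos [ 537.8 -314.6  155.1] [0.1 0.1 0.1]
yaw(y) 10.29 z [ 0.6572  0.1205 -0.7441] F [ 0.2 -0.6  0.4]
TCP N,lat,u [ 454.1 -407.5 -200. ]
row0 151 near edge [43.7  6.2 55. ]
160 255 266 [35.9 -3.3] [35.9  6.7]
180 255 266 [18.9 -3.3] [18.9  6.8]
200 255 266 [ 1.3 -3.4] [1.3 6.9]
white 50 255 267 [121.2  -3. ] [121.2   7. ]
white 90 255 267 [91.5 -3.1] [91.5  7.1]
depth 0.23527215 expected 0.22648499838077693
per row mm 18.8 deg 0.0
[0.003, 0.004, 0.376, -0.0001, 0.0, -0.0001, 0.1, 0.003, 0.004, 0.376, -0.0001, 0.0, -0.0001, 0.1, 0.003, 0.003, 0.376, -0.0001, 0.0001, -0.0001, 0.1, 0.003, 0.004, 0.376, -0.0001, 0.0, -0.0001, 0.1, 0.004, 0.003, 0.376, -0.0, 0.0001, -0.0001, 0.1]
```

send_rows(series=[0,0,0.38,0,0,0,0.1,0,0,0.38,0,0,0,0.1,0,0,0.38,0,0,0,0.1,0,0,0.38,0,0,0,0.1,0,0,0.36,0,0,0,0.1])

```text
time: 14.1
position: [0.6002, -0.3028, 0.0835]
eef_rot: [1.648, 1.975, 0.757]
ft_force: [0.1, 0.5, 1.0]
finger_gap: 0.0411
finger_force: 0.0
```

send_rows(series=[0,0,0,0,0,0,0.4,0,0,0,0,0,0,0.6,0,0,0,0,0,0,0.8,0,0,0,0,0,0,0.9], squeeze=20)

```text
time: 14.6
position: [0.6002, -0.3037, 0.0866]
eef_rot: [1.645, 1.972, 0.758]
ft_force: [2.2, 0.8, 1.2]
finger_gap: 0.0117
finger_force: 20.0
```

```bash
python3 chk.py w8
```

```text
14.75 pos [ 600.2 -303.7   86.5] [0. 0. 0.]
yaw(y) 10.35 z [ 0.6589  0.1198 -0.7426] F [2.5 0.7 4.4]
```

send_rows(series=[0,0,0,0,0,0,0.9,0,0,-0.1,0,0,0,0.9,0,0,-0.2,0,0,0,0.9,0,0,-0.3,0,0,0,0.9], squeeze=30)

```text
time: 15.3
position: [0.5806, -0.3067, 0.108]
eef_rot: [1.646, 1.973, 0.759]
ft_force: [1.3, -0.6, -0.3]
finger_gap: 0.0116
finger_force: 30.0
```

send_rows(series=[0,0,-0.4,0,0,0,0.9,0,0,-0.5,0,0,0,0.9,0,0,-0.6,0,0,0,0.9,0,0,-0.6,0,0,0,0.9])

```text
time: 15.8
position: [0.5089, -0.3192, 0.1843]
eef_rot: [1.65, 1.976, 0.755]
ft_force: [0.2, 0.0, -1.0]
finger_gap: 0.0119
finger_force: 30.0
```

```bash
python3 chk.py w8;  python3 plan2.py  430,-280,260,10.4,20,5,0.9 380,-40,250,13.9,0,6,0.9 458.9,186.5,150,13.9,0,6,0.9
```

```text
15.95 pos [ 509.1 -320.1  185.9] [0.5 0.6 1.2]
yaw(y) 10.27 z [ 0.6564  0.1183 -0.7451] F [-0.1 -0.4 -1.5]
per row mm 23.4 deg 4.4
[0.213, -0.013, -0.416, 0.0243, 0.0, -0.0002, 0.9, 0.213, -0.044, -0.414, 0.0242, 0.0, -0.0001, 0.9, 0.213, -0.075, -0.409, 0.0243, 0.0, -0.0002, 0.9, 0.213, -0.106, -0.402, 0.0242, 0.0, -0.0001, 0.9, 0.214, -0.136, -0.393, 0.0243, 0.0, -0.0002, 0.9]
per row mm 40.9 deg 3.4
[0.817, -0.03, 0.025, 0.0185, 0.0006, -0.0032, 0.9, 0.817, -0.02, 0.028, 0.0185, 0.0006, -0.0032, 0.9, 0.817, -0.01, 0.03, 0.0185, 0.0005, -0.0032, 0.9, 0.817, -0.0, 0.031, 0.0185, 0.0006, -0.0032, 0.9, 0.817, 0.01, 0.033, 0.0185, 0.0005, -0.0032, 0.9]
[0.818, 0.02, 0.033, 0.0186, 0.0006, -0.0032, 0.9]
per row mm 43.3 deg 0.0
[0.67, 0.437, 0.333, 0.0, 0.0, 0.0, 0.9, 0.67, 0.437, 0.333, 0.0, 0.0, 0.0, 0.9, 0.67, 0.437, 0.334, 0.0, 0.0, 0.0, 0.9, 0.669, 0.436, 0.333, 0.0, 0.0, 0.0, 0.9, 0.67, 0.437, 0.334, 0.0, 0.0, 0.0, 0.9]
[0.669, 0.436, 0.333, 0.0, 0.0, 0.0, 0.9]
```

View pics/w8.png

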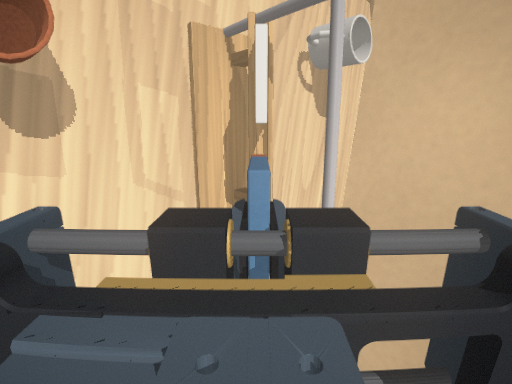

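The blue tile (248..271, rows 155..280) is held square and clear of the rack, and the white tile still sits in its place. I carry it over.

send_rows(series=[0.21,-0.01,-0.42,0.0243,0,0,0.9,0.21,-0.04,-0.41,0.0243,0,0,0.9,0.21,-0.07,-0.41,0.0243,0,0,0.9,0.21,-0.11,-0.4,0.0243,0,0,0.9,0.21,-0.14,-0.39,0.0243,0,0,0.9])

```text
time: 16.62
position: [0.4304, -0.2798, 0.2597]
eef_rot: [1.856, 2.225, 0.392]
ft_force: [0.3, -0.0, -2.2]
finger_gap: 0.0113
finger_force: 30.0
```

send_rows(series=[0.82,-0.03,0.03,0.0185,0.0006,-0.0032,0.9,0.82,-0.02,0.03,0.0185,0.0006,-0.0032,0.9,0.82,-0.01,0.03,0.0185,0.0006,-0.0032,0.9,0.82,0,0.03,0.0185,0.0006,-0.0032,0.9,0.82,0.01,0.03,0.0185,0.0006,-0.0032,0.9])

```text
time: 17.25
position: [0.389, -0.0781, 0.2513]
eef_rot: [1.928, 2.437, 0.069]
ft_force: [-0.4, -0.1, -0.5]
finger_gap: 0.0119
finger_force: 30.0
```

send_rows(series=[0.82,0.02,0.03,0.0185,0.0006,-0.0032,0.9,0,0,0,0,0,0,0.9])

```text
time: 17.5
position: [0.3811, -0.0371, 0.2497]
eef_rot: [-1.928, -2.476, -0.001]
ft_force: [0.6, 0.0, -1.7]
finger_gap: 0.0118
finger_force: 30.0
```

```bash
python3 chk.py w9; python3 plan2.py 458.5,187,120,13.9,0,7,0.9
```

```text
17.65 pos [381.2 -38.8 250.1] [0.1 1.1 0.3]
yaw(y) 14.02 z [-0.0012  0.0021 -1.    ] F [ 0.  -0.1 -1.7]
per row mm 39.1 deg 0.0
[0.578, 0.369, 0.374, 0.0, -0.0001, -0.0001, 0.9, 0.578, 0.37, 0.374, 0.0, -0.0001, -0.0001, 0.9, 0.578, 0.37, 0.374, 0.0, -0.0001, -0.0001, 0.9, 0.578, 0.37, 0.374, 0.0, -0.0001, -0.0001, 0.9, 0.578, 0.37, 0.374, 0.0, -0.0, -0.0001, 0.9]
[0.577, 0.37, 0.374, 0.0001, -0.0001, -0.0001, 0.9, 0.577, 0.37, 0.373, 0.0, -0.0, -0.0, 0.9]
```

send_rows(series=[0.58,0.37,0.37,0,0,0,0.9,0.58,0.37,0.37,0,0,0,0.9,0.58,0.37,0.37,0,0,0,0.9,0.58,0.37,0.37,0,0,0,0.9,0.58,0.37,0.37,0,0,0,0.9])

```text
time: 18.32
position: [0.4373, 0.123, 0.1584]
eef_rot: [1.941, 2.47, 0.003]
ft_force: [-0.1, -0.3, -1.7]
finger_gap: 0.0117
finger_force: 30.0
```

send_rows(series=[0.58,0.37,0.37,0,0,0,0.9,0.58,0.37,0.37,0,0,0,0.9,0,0,0,0,0,0,0.9,0,0,0,0,0,0,0.9])

```text
time: 18.82
position: [0.4587, 0.1872, 0.1221]
eef_rot: [-1.939, -2.471, -0.002]
ft_force: [-1.2, -0.2, -1.0]
finger_gap: 0.0118
finger_force: 30.0
```

send_rows(series=[0,0,0.4,0,0,0,0.9,0,0,0.4,0,0,0,0.9,0,0,0.26,0,0,0,0.9,0,0,0,0,0,0,0.9,0,0,0,0,0,0,0.9])

```text
time: 19.45
position: [0.4592, 0.1884, 0.0699]
eef_rot: [1.938, 2.472, 0.005]
ft_force: [0.6, -0.7, -1.6]
finger_gap: 0.0119
finger_force: 30.0
```

```bash
python3 chk.py w10; python3 - <<'E'
from h import *
im=cv2.imread('pics/w10.png'); cv2.imwrite('pics/w10c.png',cv2.resize(im[20:290,70:430],(800,600),interpolation=cv2.INTER_CUBIC))
E
```

```text
19.6 pos [459.2 188.6  70. ] [0.1 0.1 0. ]
yaw(y) 13.81 z [ 0.0024  0.0022 -1.    ] F [ 0.6  0.2 -1.7]
```

View pics/w10c.png

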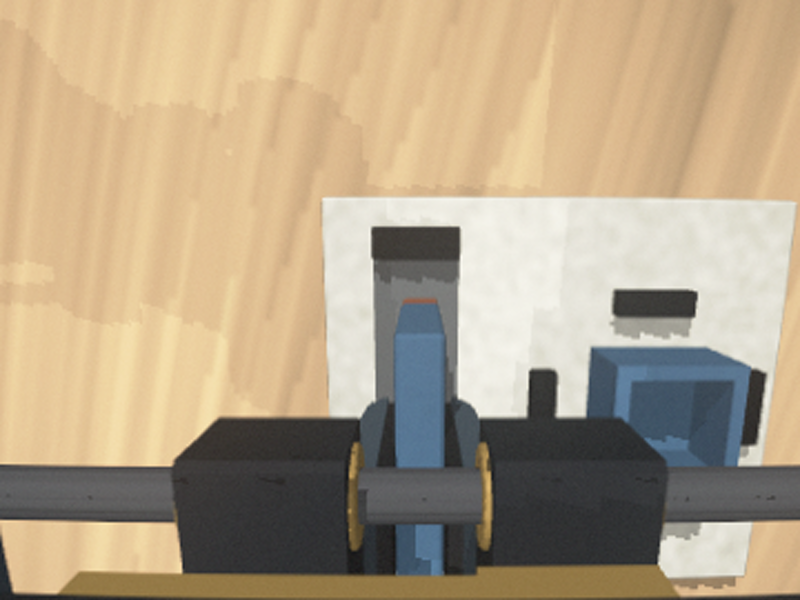

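The tile hangs over the strip. In the crop the strip spans columns 374..460, the end stop rows 228..260, and the tile's terracotta edge starts at row 298. I work out fine offsets.

```bash
cat > fin.py <<'E'
from h import *
import sys
im=cv2.imread(sys.argv[1])[:,:,::-1].copy(); zb=float(sys.argv[2])/1000; s=sense(); C=cal('wrist',s); R=Ro.from_rotvec(s['eef_rot']).as_matrix(); p=np.array(s['position'])
S=pose=None
f=lambda px,z:((onz([px],C,z)[0]-p)@R*1000).round(2)
hsv=cv2.cvtColor(im,cv2.COLOR_RGB2HSV)
g=im[:,:,1].astype(int)
def edges(v,o): 
    d=np.diff(v.astype(float)); return [(i+o+.5,round(x)) for i,x in enumerate(d) if abs(x)>20]
if len(sys.argv)>3:
    r0,r1=int(sys.argv[3]),int(sys.argv[4])
    print('cols',edges(g[r0:r1,225:295].mean(0),225))
    print('rows',edges(g[110:190,255:263].mean(1),110), edges(im[110:190,255:263,2].mean(1),110))
E
python3 - <<'E'
import cv2
im=cv2.imread('pics/w10.png')
for r in (146,149,152,155,156,158,162): print(r,[tuple(int(q) for q in im[r,c,::-1]) for c in range(236,280,2)])
E
sed -i '$d' fin.py; sed -i '$d' fin.py; sed -i '$d' fin.py
cat >> fin.py <<'E'
E
python3 - <<'E'
import cv2,numpy as np
im=cv2.imread('pics/w10.png')[:,:,::-1].astype(int)
for r in (118,126,130,134,148): print('row',r,[ (c,int(im[r,c,1])) for c in list(range(234,244))+list(range(272,282))])
print([(r,tuple(im[r,256:262].mean(0).astype(int))) for r in range(118,172)])
E
```

```text
146 [(235, 232, 223), (137, 136, 132), (117, 117, 116), (104, 103, 102), (92, 91, 88), (124, 124, 121), (122, 123, 120), (123, 124, 123), (124, 124, 123), (112, 110, 110), (110, 110, 108), (97, 97, 94), (122, 124, 123), (125, 126, 124), (126, 128, 125), (112, 111, 109), (114, 113, 111), (96, 97, 94), (98, 99, 96), (111, 113, 110), (191, 190, 180), (237, 236, 226)]
149 [(231, 229, 218), (149, 148, 143), (120, 119, 117), (118, 117, 116), (118, 118, 116), (123, 124, 122), (124, 125, 123), (124, 126, 125), (126, 125, 125), (125, 126, 124), (125, 125, 123), (124, 126, 123), (126, 125, 123), (123, 125, 123), (125, 125, 124), (125, 128, 124), (128, 128, 126), (123, 126, 124), (125, 126, 123), (127, 127, 125), (221, 220, 208), (239, 238, 229)]
152 [(230, 228, 218), (146, 144, 141), (115, 114, 112), (116, 116, 116), (118, 120, 116), (124, 124, 123), (123, 123, 122), (126, 126, 124), (124, 125, 123), (125, 126, 124), (124, 126, 124), (125, 126, 125), (126, 126, 125), (124, 125, 123), (122, 123, 123), (125, 126, 122), (124, 125, 122), (126, 126, 124), (126, 126, 125), (126, 125, 125), (222, 220
[... 4849 characters left out ...]
t64(126))), (159, (np.int64(83), np.int64(107), np.int64(127))), (160, (np.int64(84), np.int64(106), np.int64(128))), (161, (np.int64(82), np.int64(105), np.int64(126))), (162, (np.int64(83), np.int64(106), np.int64(127))), (163, (np.int64(83), np.int64(105), np.int64(127))), (164, (np.int64(83), np.int64(105), np.int64(127))), (165, (np.int64(83), np.int64(106), np.int64(127))), (166, (np.int64(83), np.int64(105), np.int64(127))), (167, (np.int64(82), np.int64(106), np.int64(127))), (168, (np.int64(84), np.int64(107), np.int64(128))), (169, (np.int64(83), np.int64(107), np.int64(129))), (170, (np.int64(92), np.int64(121), np.int64(147))), (171, (np.int64(97), np.int64(128), np.int64(156)))]
```

```bash
cat > f3.py <<'E'
from h import *
s=sense(); C=cal('wrist',s); R=Ro.from_rotvec(s['eef_rot']).as_matrix(); p=np.array(s['position']); print(p)
f=lambda px,z:((onz([px],C,z)[0]-p)@R*1000).round(2)
print('strip centre',f((256.7,150),.012),'width',f((275.7,150),.012)-f((237.75,150),.012))
print('stop inner',f((257,136.8),.020), 'stop outer',f((257,121.3),.020))
for b in (35,36,37): print('tile bottom',b,f((258.6,153.6),p[2]-b/1000), 'top corner',f((258.6,169.6),p[2]-b/1000+.072))
E
python3 f3.py
```

```text
[0.45898852 0.18867115 0.06978709]
strip centre [43.76 -0.43 57.85] width [-2.000e-02  3.177e+01  8.000e-02]
stop inner [55.09 -0.12 49.87] stop outer [67.2  -0.11 49.89]
tile bottom 35 [43.34  1.15 35.07] top corner [ 43.59   1.14 -36.93]
tile bottom 36 [43.22  1.15 36.07] top corner [ 43.42   1.14 -35.93]
tile bottom 37 [43.11  1.15 37.07] top corner [ 43.25   1.14 -34.93]
```

send_rows(series=[0,-0.03,0.1,0,0,0,0.9,0,0,0.15,0,0,0,0.9,0,0,0.1,0,0,0,0.9,0,0,0,0,0,0,0.9,0,0,0,0,0,0,0.9])

```text
time: 20.27
position: [0.4573, 0.1882, 0.0517]
eef_rot: [-1.938, -2.472, -0.003]
ft_force: [-0.1, -1.1, -1.0]
finger_gap: 0.0116
finger_force: 30.0
```

```bash
python3 chk.py w11; python3 - <<'E'
import cv2,numpy as np
im=cv2.imread('pics/w11.png')[:,:,::-1].astype(int)
print([(r,tuple(int(q) for q in im[r,256:262].mean(0))) for r in range(112,180)])
E
```

```text
20.425 pos [457.3 188.2  51.8] [0.  0.  0.1]
yaw(y) 13.83 z [ 0.0012  0.0018 -1.    ] F [ 0.4  0.8 -1.4]
[(112, (232, 230, 221)), (113, (234, 232, 223)), (114, (235, 233, 224)), (115, (236, 235, 224)), (116, (237, 235, 225)), (117, (236, 234, 225)), (118, (235, 233, 223)), (119, (231, 229, 220)), (120, (231, 229, 219)), (121, (213, 210, 196)), (122, (88, 84, 80)), (123, (64, 60, 55)), (124, (64, 60, 56)), (125, (62, 58, 53)), (126, (63, 60, 55)), (127, (64, 60, 56)), (128, (62, 59, 55)), (129, (63, 60, 55)), (130, (63, 59, 55)), (131, (64, 60, 56)), (132, (63, 59, 55)), (133, (62, 59, 56)), (134, (64, 60, 56)), (135, (62, 59, 55)), (136, (62, 60, 55)), (137, (60, 58, 54)), (138, (78, 76, 72)), (139, (92, 91, 89)), (140, (92, 91, 89)), (141, (93, 92, 90)), (142, (92, 92, 89)), (143, (92, 91, 90)), (144, (93, 92, 89)), (145, (93, 92, 90)), (146, (92, 92, 89)), (147, (91, 91, 88)), (148, (98, 98, 96)), (149, (112, 112, 110)), (150, (117, 118, 117)), (151, (118, 118, 116)), (152, (117, 118, 117)), (153, (120, 115, 110)), (154, (135, 104, 90)), (155, (146, 95, 73)), (156, (119, 101, 104)), (157, (84, 106, 127)), (158, (84, 106, 128)), (159, (83, 105, 127)), (160, (83, 106, 127)), (161, (84, 106, 128)), (162, (84, 106, 127)), (163, (83, 106, 128)), (164, (84, 107, 128)), (165, (84, 107, 128)), (166, (83, 106, 128)), (167, (83, 107, 127)), (168, (83, 106, 127)), (169, (84, 108, 131)), (170, (94, 123, 151)), (171, (100, 132, 163)), (172, (98, 130, 160)), (173, (98, 130, 159)), (174, (97, 128, 158)), (175, (97, 128, 157)), (176, (94, 124, 152)), (177, (93, 123, 150)), (178, (93, 122, 150)), (179, (93, 123, 150))]
```

```bash
python3 - <<'E'
from h import *
im=cv2.imread('pics/w11.png')[:,:,::-1].astype(int)
print([(c,im[151,c,1]) for c in list(range(234,242))+list(range(272,280))],[(c,im[155,c,2]) for c in list(range(247,254))+list(range(263,270))])
s=sense(); C=cal('wrist',s); R=Ro.from_rotvec(s['eef_rot']).as_matrix(); p=np.array(s['position'])
def ed(v,o,lo,hi): # subpixel half crossing
    m=(lo+hi)/2; i=np.where((v[:-1]-m)*(v[1:]-m)<0)[0]; return [o+k+(m-v[k])/(v[k+1]-v[k]) for k in i]
f=lambda px,z:((onz([px],C,z)[0]-p)@R*1000).round(2)
for r in (151,160,170):
  a=ed(im[r,230:285,1],230,120,235); print(r,a,f((np.mean([a[0],a[-1]]),r),.012),'w',f((a[-1],r),.012)[1]-f((a[0],r),.012)[1])
b=ed(im[155,244:272,2],244,73,120); print(b,f((np.mean([b[0],b[-1]]),155),p[2]-.036),f((b[-1],155),p[2]-.036)[1]-f((b[0],155),p[2]-.036)[1])
print('stop in',f((258,137.7),.02),'out',f((258,121.4),.02),'tile',f((258,153.6),p[2]-.036),f((258,169.6),p[2]+.036))
E
```

```text
[(234, np.int64(230)), (235, np.int64(230)), (236, np.int64(229)), (237, np.int64(229)), (238, np.int64(227)), (239, np.int64(117)), (240, np.int64(118)), (241, np.int64(116)), (272, np.int64(123)), (273, np.int64(126)), (274, np.int64(124)), (275, np.int64(125)), (276, np.int64(126)), (277, np.int64(123)), (278, np.int64(128)), (279, np.int64(131))] [(247, np.int64(115)), (248, np.int64(115)), (249, np.int64(115)), (250, np.int64(116)), (251, np.int64(91)), (252, np.int64(72)), (253, np.int64(72)), (263, np.int64(72)), (264, np.int64(70)), (265, np.int64(75)), (266, np.int64(87)), (267, np.int64(123)), (268, np.int64(124)), (269, np.int64(126))]
151 [np.float64(238.45), np.float64(279.510989010989)] [44.79  1.45 39.95] w 31.700000000000003
160 [np.float64(238.454128440367), np.float64(279.56024096385545)] [37.81  1.47 39.94] w 31.97
170 [np.float64(238.60119047619048), np.float64(279.4158878504673)] [29.93  1.47 39.93] w 32.01
[np.float64(250.78), np.float64(266.2638888888889)] [42.16  1.09 36.06] 11.77
stop in [55.38  0.71 31.97] out [67.08  0.72 31.99] tile [43.22  0.7  36.06] [ 43.42   0.84 -35.94]
```

send_rows(series=[0,0.006,0.03,0,0,0,0.9,0,0,0.02,0,0,0,0.9,0,0,0.01,0,0,0,0.9,0,0,0,0,0,0,0.9])

```text
time: 20.98
position: [0.4574, 0.1882, 0.0486]
eef_rot: [-1.938, -2.472, -0.003]
ft_force: [-0.6, 0.3, -1.1]
finger_gap: 0.0118
finger_force: 30.0
```

```bash
python3 chk.py w12
```

```text
21.125 pos [457.4 188.3  48.7] [0. 0. 0.]
yaw(y) 13.83 z [ 9.0e-04  1.6e-03 -1.0e+00] F [-0.1 -0.5 -1.7]
```

send_rows(series=[0,0,0.01,0,0,0,0.9,0,0,0,0,0,0,0.9])

```text
time: 21.42
position: [0.4574, 0.1883, 0.0482]
eef_rot: [-1.938, -2.472, -0.003]
ft_force: [0.2, 0.5, -1.9]
finger_gap: 0.0119
finger_force: 30.0
```

send_rows(series=[0,0,0.01,0,0,0,0.9,0,0,0,0,0,0,0.9])

```text
time: 21.68
position: [0.4574, 0.1882, 0.0477]
eef_rot: [-1.938, -2.472, -0.003]
ft_force: [-0.5, -0.4, -1.1]
finger_gap: 0.012
finger_force: 30.0
```

send_rows(series=[0,0,0.01,0,0,0,0.9,0,0,0,0,0,0,0.9])

```text
time: 21.92
position: [0.4575, 0.1883, 0.0475]
eef_rot: [-1.938, -2.472, -0.003]
ft_force: [-1.0, -0.6, 1.7]
finger_gap: 0.0119
finger_force: 30.0
```

send_rows(series=[0,0,0.01,0,0,0,0.9,0,0,0,0,0,0,0.9])

```text
time: 22.18
position: [0.4575, 0.1883, 0.0474]
eef_rot: [-1.938, -2.473, -0.003]
ft_force: [-2.2, 0.2, 6.8]
finger_gap: 0.0117
finger_force: 30.0
```

send_rows(series=[0,0,0,0,0,0,0.9,0,0,0,0,0,0,0.9], squeeze=4)

```text
time: 22.42
position: [0.4576, 0.1884, 0.0474]
eef_rot: [-1.938, -2.472, -0.004]
ft_force: [-1.7, -0.5, 5.7]
finger_gap: 0.012
finger_force: 4.0
```

send_rows(series=[0,0,0,0,0,0,0.6,0,0,0,0,0,0,0.4,0,0,0,0,0,0,0.4,0,0,0,0,0,0,0.4])

```text
time: 22.92
position: [0.4574, 0.1883, 0.0466]
eef_rot: [-1.938, -2.472, -0.003]
ft_force: [-0.9, -0.7, -0.6]
finger_gap: 0.0275
finger_force: 0.0
```

```bash
python3 chk.py w13; python3 -c "
from h import *
print(sense()['finger_gap'])"
```

```text
23.075 pos [457.5 188.3  46.6] [0. 0. 0.]
yaw(y) 13.83 z [ 8.0e-04  1.6e-03 -1.0e+00] F [0.2 0.3 0.2]
0.02733710217977958
```

View pics/w13.png

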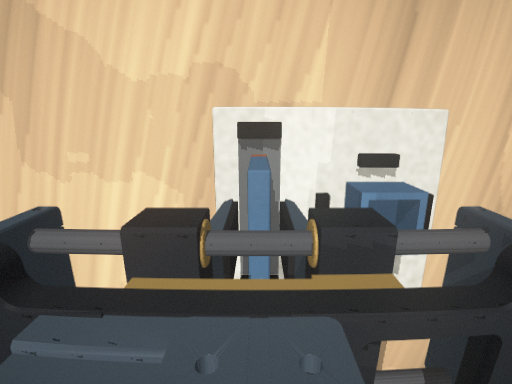

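The tile stands upright between the open fingers on the strip (247..271, strip 239..280). I rise straight up.

send_rows(series=[0,0,-0.2,0,0,0,0.4,0,0,-0.5,0,0,0,0.4,0,0,-0.8,0,0,0,0.4,0,0,-1,0,0,0,0.4,0,0,-1,0,0,0,0.4])

```text
time: 23.75
position: [0.4571, 0.1879, 0.224]
eef_rot: [1.938, 2.473, 0.004]
ft_force: [0.0, 0.7, -0.2]
finger_gap: 0.0272
finger_force: 0.0
```

send_rows(series=[-0.6,-0.6,-0.3,0,0,0,0.4,-0.6,-0.6,0,0,0,0,0.4,0,0,0,0,0,0,0.4,0,0,0,0,0,0,0.4])

```text
time: 24.25
position: [0.4138, 0.1156, 0.2372]
eef_rot: [1.938, 2.472, 0.005]
ft_force: [0.2, -0.3, -0.5]
finger_gap: 0.0273
finger_force: 0.0
```

```bash
python3 - <<'E'
from h import *
s=sense(); print(s['time'],s['position'])
im,d,C=shot('wrist','w14'); im2,d2,C2=shot('top','top3'); 
def blobs(im,C,sat,z):
    hsv=cv2.cvtColor(im,cv2.COLOR_RGB2HSV); b=((hsv[...,0]>95)&(hsv[...,0]<120)&(hsv[...,1]>sat)).astype(np.uint8)
    n,l,st,c=cv2.connectedComponentsWithStats(b)
    for i in range(1,n):
        if 150<st[i,4]<3000: 
            ct=max(cv2.findContours((l==i).astype(np.uint8),0,2)[0],key=cv2.contourArea).reshape(-1,2)
            r=cv2.minAreaRect((onz(ct,C,z)[:,:2]*1000).astype(np.float32)); print(c[i].round(1),st[i,4],np.round(r[0],1),np.round(r[1],1),round(r[2],1))
print('top z34');blobs(im2,C2,110,.046); print('top z84');blobs(im2,C2,110,.084)
P=cloud(d2,C2); q=P[(P[...,2]>.075)&(P[...,0]>.38)&(P[...,0]<.54)&(P[...,1]>.1)&(P[...,1]<.27)&(d2>0)]; 
if len(q): 
    q=q[q[:,2]<.095]; print('tile top cloud',len(q),q[:,2].mean(), cv2.minAreaRect((q[:,:2]*1000).astype(np.float32)))
a,b=im[20:290,120:480][:,:,::-1],im2[130:290,60:300][:,:,::-1]
cv2.imwrite('pics/fin.png',np.hstack([cv2.resize(a,(400,300)),cv2.resize(b,(400,300),interpolation=cv2.INTER_CUBIC)]))
E
```

```text
24.25 [0.41377042 0.1156113  0.23715108]
top z34
[212.3 170.1] 244 [601.   21.2] [33.7 31.5] 26.7
[125.1 196.5] 511 [545.  205.1] [46.1 50.2] 14.0
[219.1 256.3] 245 [419.2   6.3] [30.9 32.3] 63.3
top z84
[212.3 170.1] 244 [595.6  18.4] [32.3 30.1] 26.7
[125.1 196.5] 511 [542.  194.4] [44.1 48. ] 14.0
[219.1 256.3] 245 [421.6   4.1] [29.6 31. ] 63.3
tile top cloud 159 0.08368034591219939 ((459.64593505859375, 181.37071228027344), (11.837493896484375, 78.5186996459961), 13.576210975646973)
```

View pics/fin.png

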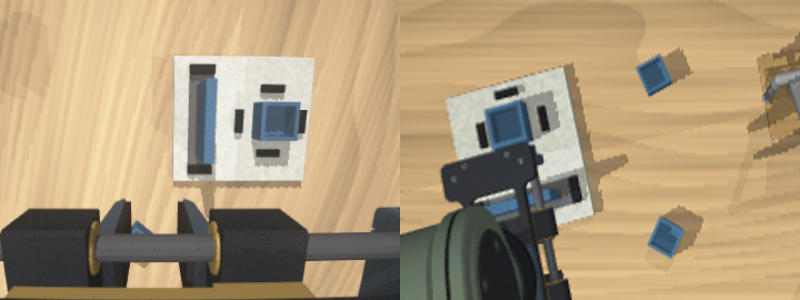

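Both pieces stand as asked: the tile's top is at 84 mm and it is parallel to the strip, the dish is square, and the arm is clear. I hand in.

```bash
python3 -c "
from cell import env
print(env.finish_job())"
```

```text
the job is handed in; nothing more can be done
None
```

I placed both items in the order asked, released them and handed the job in at about 24 s: the blue dish is square and centred between its four stops, and the blue tile stands upright midway along the grey strip; I never touched the white tile, the mug or the cup.

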